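# Tip the settled bottle, stand it in its holder and hold the sprung keeper closed

### The arm

A 6-joint arm with a two-finger parallel gripper is mounted at the origin on a cart in front of the work surface, level with it; the furniture and walls round the work are solid. World frame = base frame: x ahead of the robot, y to its left, z up, the work surface at z = 0. Lengths are in m, angles in rad, forces in N, time in s.
With the tool pointing down it reaches from about 0.3 to 0.85 m from the base axis. Payload 5.4 kg.
Tool frame: the origin (TCP) lies at the very end of the fingers, on their centre line; the grasp point (between the pads) lies 19 mm behind it (r.hold_point_z is the distance from the TCP to the grasp point, in m); z points along the fingers, y is the line along which they close (so a half turn about z gives the same grasp; the last joint's range is limited). The gripper opens to 85 mm and grips with 20 to 120 N. Pads are 22 mm wide; open, the fingers measure 114 mm over their backs; the gripper's body (76 mm by 85 mm) begins 54 mm behind the grasp point. The pads swing forward as they close: fully open they stand 13 mm farther back than shut.
Start: joints at [-1.363, 0.158, 1.597, -0, 1.386, -0.21], TCP at [0.233, -0.526, 0.231] pointing down, gripper open.
Joint ranges: [-2.91, 2.91], [-0.94, 2.29], [0.18, 2.7], [-1.29, 4.43], [0.17, 2.64], [-3, 3]. Speed limits (rad/s): [2.57, 2.57, 3.14, 3.14, 3.14, 3.14].

### API

Orientations are given as [roll, pitch, yaw] about the fixed x, y, z axes, in that order (R = Rz(yaw) Ry(pitch) Rx(roll)).
In Python, from cell import r gives the robot as it stands. The module is installed in compiled form; this text tells all that it offers.
- The arm moves only by the tool arm_command, never from a script. Its argument "moves" is a list that holds one entry, the list of rows, each a list of 7 numbers: the opening, from 0 (shut) to 1 (fully open), then the shift along the tool's x, y, z in cm, then the turn, a rotation vector about the tool's x, y, z in degrees. In form: [[[fingers, dx, dy, dz, wx, wy, wz], ...]]. A call has exactly 10 rows; each row shifts and turns the commanded pose from where the row before left it, along the tool's axes as they then stand; what a row does not reach is not made up. A row lasts 1/12 s, in which the tool goes at most 41.7 mm and 7.16 degrees, less where a joint would pass 70% of its speed; a pose out of reach is approached as far as the arm can. A call with a gripper value outside its range is refused whole. The fingers move at their own pace and stop on an object; "force" is the grip in N (left out, the last holds). Time passes only in rows, so rows that do not move let the fingers close, or fill a call up. It gives the time, the measured TCP pose, the force, the opening and the grip force at its end, in the units of the state.
- r.get_obs(): the state, without advancing time (a new reading comes with each control period).
- r.camera(name): name is "scene" or "top" or "wrist"; returns a dict with "image" (420x560x3 uint8, red, green, blue), "mtx" (3x3 intrinsics, pixels), "R" (3x3) and "t" (3): a world point X has camera coordinates R X + t; the wrist camera has in their place "mount" (4x4, takes a point from camera to tool coordinates, whose origin is the TCP and whose axes are the flange's). Camera axes: x right, y down, z forward; pixel columns grow to the right and rows downward; lengths in m; the calibration is good to about 2 mm. A picture is of the moment at which its call begins: read the wrist's pose just before it. There is no depth.
- r.finish_job(): hands the job in; it is judged then, once.
The state is a dict: "time": time; "joint_pos": joint angles; "qd": joint speeds; "joint_efforts": joint torques, N m; "tcp_pos": TCP position; "tool_rot": TCP orientation; "contact_force": force on the tool from outside, world axes, zero at the start; "wrist_torque": the same for the moment, N m; "grip_width": opening from 0.0 (shut) to 1.0 (fully open); "grasp_force": force on a finger pad.
Only numpy, scipy, OpenCV 4.12 (cv2) and the standard library are available. Lean on these libraries where they do the work, as an engineer would, in place of code of your own. Each camera call takes 0.05 s, during which the arm holds its last target. There are 200 camera calls.

### The job

Lift the white bottle with the blue cap, tip it over to about 45 degrees for a second to loosen what has settled in it, then bring it upright again, set it down (not drop it) in the blue cup of the holder and let go of it. Then take the red handle of the holder's sprung keeper, turn it against its spring all the way to its stop, so that the black yoke closes round the bottle, and finish while still holding it there for a colleague to open the cap. Leave the brown bottle alone.

Things in the scene. Friction and masses are not known exactly. Their poses are not given: they have to be found in the camera images.
- white_bottle_mid (a point): middle (51 mm above its underside, on its axis) of the closed white bottle with the blue cap; round body 45 mm in diameter up to about 75 mm, then the shoulder, cap 28 mm across, 102 mm high in all; about 0.16 kg; loose, stands upright on the table at the start; z axis points up through the cap
- brown_bottle_mid (a point): middle (53 mm above its underside) of the brown bottle with the black cap, 52 mm in diameter, 106 mm high, loose; a bystander that must stay where it is
- cup (a point): centre of the inner floor of the blue cup, 14 mm above the table, on the holder's grey base plate (110 x 205 x 10 mm, fixed to the table); the cup is 54 mm wide inside, 64 mm outside, its rim 12 mm above its floor. Axes of the holder: the keeper's pivot lies 110 mm from the cup along -y of this frame, z is up
- keeper_pivot (a point): point on the keeper's upright pivot axis, 60 mm above the table, 110 mm from the cup's axis; same axes as cup. The keeper is a flat bar, 60 mm above the table, that turns about this axis: on one side of the pivot a black half-round yoke (a bent bar 8 mm thick, 58 mm wide inside, open on the side that leads when it closes, its middle 110 mm from the pivot), on the opposite side a tail with the red handle
- keeper_handle (a point): middle of the upright round red handle on the keeper's tail: 17 mm in diameter, 52 mm tall (76 to 128 mm above the table), this point 102 mm above the table and 75 mm from the pivot axis; x axis across the tail, y axis from the handle towards the pivot
- keeper (a joint): angle of the keeper in rad: 0 at rest (its spring holds it there, yoke swung off behind the cup to the holder's +x side, handle on the -x side), grows anticlockwise seen from above to the fixed stop at 1.40, where the yoke lies round the cup's axis and the tail with the handle points along the holder's -y. It springs back when let go; the force needed at the handle grows from about 1.5 N to about 6 N at the stop

How it is judged:
On the way, in this order (a step that is already met when the one before it is completed fails the run):
1. the white bottle is in the air, tipped to 45 degrees (within 12) (angle between white_bottle_mid's own z axis and vertical between 0.576 and 0.995 rad and height (world z) of white_bottle_mid above 0.09 m and contact force between the fingers and white_bottle above 1 N), for 0.5 s.
2. the white bottle stands upright on the floor of the cup, let go (angle between white_bottle_mid's own z axis and vertical below 0.1 rad and horizontal distance between white_bottle_mid and cup below 0.009 m and z of white_bottle_mid in the frame of cup below 0.056 m and contact force between the fingers and white_bottle below 0.1 N and value of joint keeper below 0.6 rad), for 0.2 s.
At the end, for the whole second after the job is handed in: The robot holds the keeper at its stop (over 1.32 of 1.40 rad, pressed with over 1.5 N); the white bottle stands upright (within 0.1 rad) on the cup's floor (within 9 mm of its centre), still and untouched by the fingers; the brown bottle is within 30 mm of its start (value of joint keeper above 1.32 rad and contact force between any of the fingers, the arm and keeper above 1.5 N and angle between white_bottle_mid's own z axis and vertical below 0.1 rad and horizontal distance between white_bottle_mid and cup below 0.009 m and z of white_bottle_mid in the frame of cup below 0.056 m and linear speed of white_bottle below 0.03 m/s and contact force between the fingers and white_bottle below 0.1 N and distance of brown_bottle_mid from where it was at the start of the episode below 0.03 m); the arm keeps its last pose, push and grip.
It fails at once if the white bottle is tipped far past 45 degrees (over 70) (angle between white_bottle_mid's own z axis and vertical above 1.22 rad).
It fails at once if the white bottle is dropped (linear speed of white_bottle above 0.6 m/s and contact force between the fingers and white_bottle below 0.05 N).
It fails at once if the brown bottle is pushed away or knocked over (distance of brown_bottle_mid from where it was at the start of the episode above 0.03 m or angle between brown_bottle_mid's own z axis and vertical above 0.4 rad).
It also fails if it takes over 58 s, if anything falls off the work surface, if the arm or the gripper's body presses on something with over 40 N, if the wrist force passes 120 N, or if a joint passes its speed limit or range.

## Working session

There is one attempt and no reset: what is moved stays moved. The work goes in short steps, Python scripts to look and compute and a tool call to move; the robot and the scene stay as the last step left them, time stands still between calls to the robot, and variables do not carry over. Pictures are saved under pics/ and viewed, at most 10 in all, crops included, and the job is handed in when it is done.

Besides the shell and the picture viewer there is one more tool, called after "Emit:" by a JSON object that holds its "api" and its "payload". arm_command: Moves the arm, as the interface text tells. Its arguments: {"type":"object","properties":{"moves":{"type":"array","items":{"type":"array","items":{"type":"array","items":{"type":"number"}}}},"force":{"type":"number"}},"required":["moves"]}

```bash
mkdir -p pics; python3 - <<'E'
from cell import r
import cv2,numpy as np
o=r.get_obs();print(o)
for n in("scene","top"):
    c=r.camera(n);cv2.imwrite(f"pics/{n}0.png",c["image"][...,::-1]);print(n,c["mtx"].tolist(),np.round(c["R"],4).tolist(),c["t"])
    np.savez(f"{n}.npz",**c)
print(r.hold_point_z)
E
```

```text
{'time': 0.0, 'joint_pos': array([-1.36306677e+00,  1.59051858e-01,  1.59823562e+00,  4.37544394e-05,
        1.38613292e+00, -2.10103610e-01]), 'qd': array([-0.00082607,  0.00059481,  0.00129527,  0.00081249, -0.00043251,
       -0.00267812]), 'joint_efforts': array([ 1.05351639e-03, -3.96007133e+01, -3.31426013e+01, -2.80396762e-04,
        8.40505207e-03,  5.25756803e-06]), 'tcp_pos': array([ 0.23319322, -0.52495858,  0.23031359]), 'tool_rot': array([-3.13981407e+00, -4.23246324e-04,  4.17824718e-01]), 'contact_force': array([ 0.25986371,  0.40651507, -0.2396684 ]), 'wrist_torque': array([-0.04272955,  0.03756702,  0.03689201]), 'grasp_force': 0.0, 'grip_width': 1.0015278959876963}
scene [[514.0452289932628, 0.0, 282.13747991195726], [0.0, 514.0452289932628, 212.2862719099672], [0.0, 0.0, 1.0]] [[-0.8218, -0.5693, 0.0213], [-0.3572, 0.4857, -0.7978], [0.4439, -0.6633, -0.6025]] [0.40004781 0.31774076 0.86345456]
top [[393.8478635793777, 0.0, 281.64905199375386], [0.0, 393.8478635793777, 213.2805436802221], [0.0, 0.0, 1.0]] [[0.0217, -0.9998, 0.0049], [-0.9995, -0.0218, -0.0212], [0.0213, -0.0045, -0.9998]] [-0.11423573  0.52793735  0.9282523 ]
0.0187
```

View pics/scene0.png

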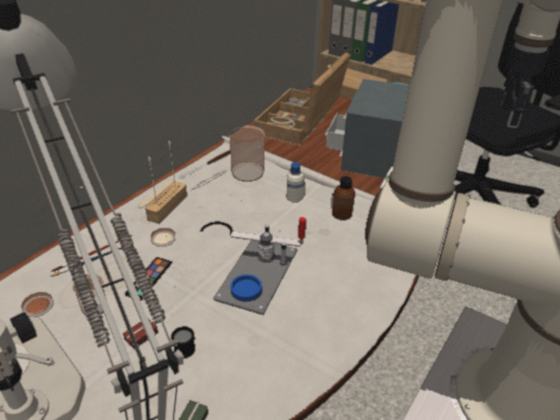

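View pics/top0.png

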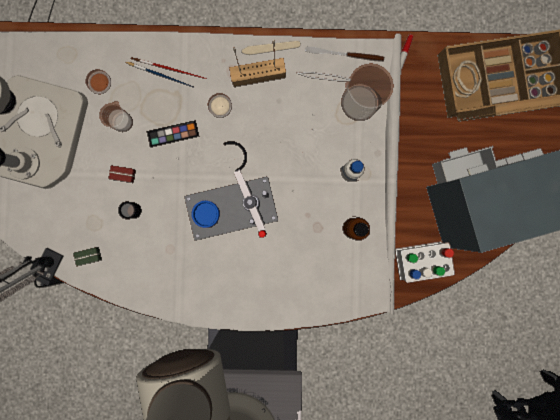

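The scene picture shows the white bottle at about (296,183), brown at (344,198), the cup at (246,287) and the red handle at (302,228). In the top view, the cup is at (206,214), pivot at (251,202), handle at (262,234), white cap at (353,168) and brown bottle at (356,229).

```bash
cat > h.py <<'E'
import numpy as np,cv2
def ray(c,uv,z):
    d=c["R"].T@np.linalg.inv(c["mtx"])@np.array([uv[0],uv[1],1.]);o=-c["R"].T@c["t"]
    return o+d*(z-o[2])/d[2]
def blobs(c,lo,hi,roi,mn=8):
    h=cv2.cvtColor(c["image"],cv2.COLOR_RGB2HSV);m=cv2.inRange(h,np.array(lo),np.array(hi))
    k=np.zeros_like(m);x0,y0,x1,y1=roi;k[y0:y1,x0:x1]=m[y0:y1,x0:x1]
    out=[]
    for q in cv2.findContours(k,0,1)[0]:
        if len(q)>=5 and cv2.contourArea(q)>mn: 
            (u,v),rad=cv2.minEnclosingCircle(q);x,y,w,hh=cv2.boundingRect(q)
            out.append((x+(w-1)/2,y+(hh-1)/2,w,hh,cv2.contourArea(q)))
    return out
E
python3 - <<'E'
from h import *
T=dict(np.load("top.npz"));S=dict(np.load("scene.npz"))
B=((95,100,50),(130,255,255));Rd=((0,150,80),(8,255,255))
for nm,c,col,roi,z in [("cup",T,B,(180,190,230,240),.024),("cap",T,B,(335,150,370,185),.10),("handle",T,Rd,(250,220,275,245),.126),("brown",T,((0,0,0),(180,255,50)),(338,210,375,245),.106),
  ("cup",S,B,(220,265,275,310),.024),("cap",S,B,(285,160,305,175),.095),("handle",S,Rd,(290,210,312,245),.102),("browncap",S,((0,0,0),(180,255,40)),(335,175,357,188),.1)]:
    for b in blobs(c,*col,roi): print(nm,np.round(b,1),np.round(ray(c,b[:2],z),4))
print("pivot",ray(T,(251,202),.07))
i=T["image"][140:250,180:380];cv2.imwrite("pics/crop.png",cv2.resize(i,None,fx=4,fy=4,interpolation=2)[...,::-1])
E
```

```text
cup [205.5 213.5  28.   28.  561. ] [0.5255 0.0743 0.024 ]
cap [356.5 166.5  12.   12.   94. ] [ 0.6319 -0.2603  0.1   ]
handle [262.  233.5   7.    6.   25.5] [ 0.4851 -0.0625  0.126 ]
brown [360.5 229.   16.   15.  158. ] [ 0.4985 -0.2699  0.106 ]
brown [349.  228.5  13.   20.   67. ] [ 0.4991 -0.2456  0.106 ]
cup [246. 287.  31.  27. 631.] [0.522  0.0772 0.024 ]
cap [295.5 167.5   8.   10.   55.5] [ 0.63   -0.2606  0.095 ]
handle [301.5 228.    6.   21.   81. ] [ 0.4848 -0.0634  0.102 ]
browncap [345.5 182.   10.   11.   82. ] [ 0.4965 -0.2708  0.1   ]
pivot [ 0.5523777  -0.03417334  0.07      ]
```

View pics/crop.png

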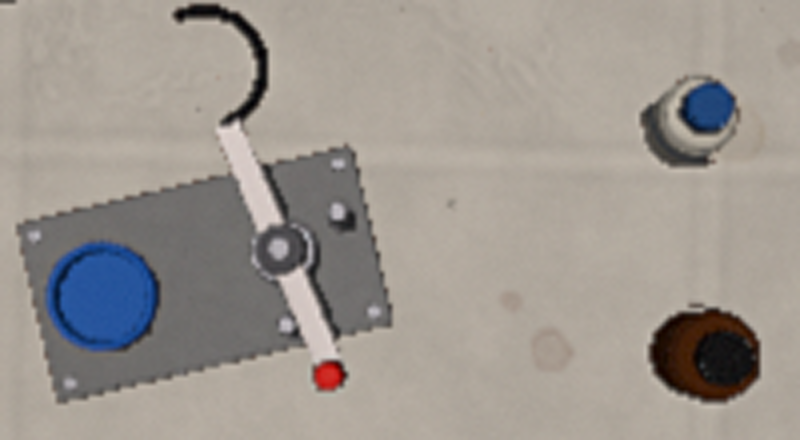

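Emit:
{"api": "arm_command", "payload": {"moves": [[[1, 3.9, -0.66, 0, 0, 0, 0], [1, 3.9, -0.66, 0, 0, 0, 0], [1, 3.9, -0.66, 0, 0, 0, 0], [1, 3.9, -0.66, 0, 0, 0, 0], [1, 3.9, -0.66, 0, 0, 0, 0], [1, 3.9, -0.66, 0, 0, 0, 0], [1, 3.9, -0.66, 0, 0, 0, 0], [1, 3.9, -0.66, 0, 0, 0, 0], [1, 3.9, -0.66, 0, 0, 0, 0], [1, 3.9, -0.66, 0, 0, 0, 0]]], "force": 40}}

```text
time: 0.93
tcp_pos: [0.5642, -0.3053, 0.2307]
tool_rot: [-3.141, 0.0, 0.418]
contact_force: [-0.3, -0.7, -0.3]
grip_width: 0.999
grasp_force: 0.0
```

Emit:
{"api": "arm_command", "payload": {"moves": [[[1, 4.0, -0.7, 0, 0, 0, 0], [1, 4.0, -0.7, 0, 0, 0, 0], [1, 0, 0, 0, 0, 0, -6.2], [1, 0, 0, 0, 0, 0, -6.2], [1, 0, 0, 0, 0, 0, -6.2], [1, 0, 0, 0, 0, 0, -6.2], [1, 0, 0, 0, 0, 0, -6.2], [1, 0, 0, 0, 0, 0, -6.2], [1, 0, 0, 0, 0, 0, -6.2], [1, 0, 0, 0, 0, 0, 0]]]}}

```text
time: 1.77
tcp_pos: [0.6301, -0.2615, 0.2305]
tool_rot: [-3.14, -0.0, 1.178]
contact_force: [0.7, -0.3, -0.2]
grip_width: 0.997
grasp_force: 0.0
```

```bash
cat >> h.py <<'E'
from scipy.spatial.transform import Rotation as Ro
def st(r,t=None,yaw=None):
    o=r.get_obs();R=Ro.from_euler('xyz',o["tool_rot"]);p=np.array(o["tcp_pos"])
    print("t",round(o["time"],2),"p",np.round(p,4),"rpy",np.round(np.degrees(o["tool_rot"]),1),"j",np.round(o["joint_pos"],2),"F",np.round(o["contact_force"],1),"w",round(o["grip_width"],3),"gf",round(o["grasp_force"],1))
    if t is not None:
        print("shift cm tool",np.round(100*R.inv().apply(np.array(t)-p),2))
        if yaw is not None: print("turn deg tool",np.round(np.degrees((R.inv()*Ro.from_euler('xyz',[np.pi,0,yaw],)).as_rotvec()),1))
    return p,R
def wray(c,p,R,uv,z):
    M=c["mount"];d=R.apply(M[:3,:3]@np.linalg.inv(c["mtx"])@np.array([uv[0],uv[1],1.]));o=p+R.apply(M[:3,3])
    return o+d*(z-o[2])/d[2]
E
python3 - <<'E'
from h import *
from cell import r
p,R=st(r,(.631,-.2605,.042),np.radians(67.6))
c=r.camera("wrist");cv2.imwrite("pics/w1.png",c["image"][...,::-1])
for b in blobs(c,(95,100,50),(130,255,255),(0,0,560,420),60): print(np.round(b,1),wray(c,p,R,b[:2],.1))
E
```

```text
t 1.77 p [ 0.6301 -0.2615  0.2305] rpy [-179.9   -0.    67.5] j [-0.57  0.44  1.26 -0.    1.45 -0.18] F [ 0.7 -0.3 -0.2] w 0.997 gf 0.0
shift cm tool [ 0.13  0.07 18.85]
turn deg tool [-0.1 -0.  -0.1]
```

View pics/w1.png

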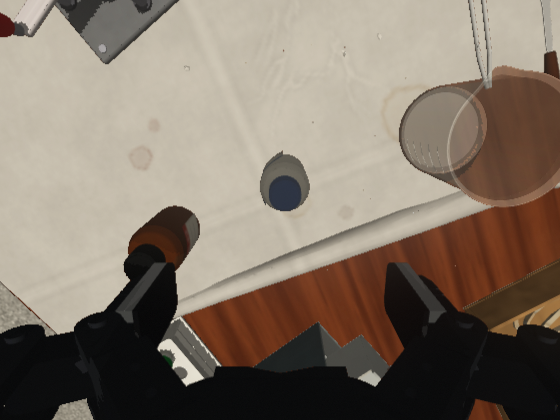

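The wrist picture shows the white bottle's cap at (285,193), in line between the fingers, and the brown bottle at (165,240), near the left finger but low. Checking the cap ray.

```bash
python3 - <<'E'
from h import *
from cell import r
p,R=st(r)
c=r.camera("wrist");print(np.round(c["mount"],3).tolist(),c["mtx"][0])
for b in blobs(c,(95,60,20),(130,255,255),(240,150,330,230),60): print(np.round(b,1),wray(c,p,R,b[:2],.102))
print(wray(c,p,R,(285,193),.102))
q=wray(c,p,R,(285,193),.102);print(R.inv().apply(q-p))
E
```

```text
t 1.82 p [ 0.6302 -0.2616  0.2307] rpy [-179.9   -0.    67.2] j [-0.57  0.44  1.26  0.    1.45 -0.17] F [ 0.3 -0.3  0. ] w 0.999 gf 0.0
[[-0.0, -0.962, -0.274, 0.069], [1.0, 0.0, -0.002, 0.0], [0.002, -0.274, 0.962, -0.143], [0.0, 0.0, 0.0, 1.0]] [351.27397068   0.         280.38572888]
[284. 195.  31.  31. 729.] [ 0.63248184 -0.26209844  0.102     ]
[ 0.63384654 -0.2608922   0.102     ]
[0.00201183 0.0032937  0.12866219]
```

Emit:
{"api": "arm_command", "payload": {"moves": [[[1, 0.1, 0.15, 2.2, 0, 0, 0], [1, 0, 0, 2.2, 0, 0, 0], [1, 0, 0, 2.2, 0, 0, 0], [1, 0, 0, 2.2, 0, 0, 0], [1, 0, 0, 2.2, 0, 0, 0], [1, 0, 0, 2.2, 0, 0, 0], [1, 0, 0, 2.2, 0, 0, 0], [1, 0, 0, 2.2, 0, 0, 0], [1, 0, 0, 1.2, 0, 0, 0], [0.4, 0, 0, 0, 0, 0, 0]]]}}

```text
time: 2.7
tcp_pos: [0.6298, -0.2599, 0.0393]
tool_rot: [-3.135, -0.001, 1.174]
contact_force: [-0.3, 0.2, -1.0]
grip_width: 0.879
grasp_force: 0.0
```

Emit:
{"api": "arm_command", "payload": {"moves": [[[0.3, 0, 0, 0, 0, 0, 0], [0.3, 0, 0, 0, 0, 0, 0], [0.3, 0, 0, 0, 0, 0, 0], [0.3, 0, 0, 0, 0, 0, 0], [0.3, 0, 0, 0, 0, 0, 0], [0.3, 0, 0, 0, 0, 0, 0], [0.3, 0, 0, 0, 0, 0, 0], [0.3, 0, 0, 0, 0, 0, 0], [0.3, 0, 0, 0, 0, 0, 0], [0.3, 0, 0, 0, 0, 0, 0]]]}}

```text
time: 3.53
tcp_pos: [0.6336, -0.2623, 0.0458]
tool_rot: [3.138, 0.001, 1.175]
contact_force: [-1.1, -0.7, 6.0]
grip_width: 0.503
grasp_force: 41.5
```

Emit:
{"api": "arm_command", "payload": {"moves": [[[0.3, 0, 0, -1, 0, 0, 0], [0.3, 0, 0, -2, 0, 0, 0], [0.3, 0, 0, -2, 0, 0, 0], [0.3, 0, 0, -2, 0, 0, 0], [0.3, 0, 0, -2, 0, 0, 0], [0.3, 0, 0, -2, 0, 0, 0], [0.3, 0, 0, -2, 0, 0, 0], [0.3, 0, 0, -2, 0, 0, 0], [0.3, 0, 0, -2, 0, 0, 0], [0.3, 0, 0, -1, 0, 0, 0]]]}}

```text
time: 4.37
tcp_pos: [0.6328, -0.2617, 0.2268]
tool_rot: [3.138, 0.001, 1.175]
contact_force: [0.6, -1.4, -1.3]
grip_width: 0.501
grasp_force: 41.0
```

```bash
python3 - <<'E'
from h import *
from cell import r
p,R=st(r,(.5245,.0755,.22))
for n in("scene","wrist"):
    c=r.camera(n);i=c["image"];cv2.imwrite(f"pics/{n}2.png",(i[80:230,200:420] if n=="scene" else i)[...,::-1])
    for b in blobs(c,(95,60,20),(130,255,255),(0,0,560,420),25): print(n,np.round(b,1))
E
python3 -c "
import cv2;i=cv2.imread('pics/scene2.png');cv2.imwrite('pics/scene2.png',cv2.resize(i,None,fx=3,fy=3))"
```

```text
t 4.37 p [ 0.6328 -0.2617  0.2268] rpy [179.8   0.   67.3] j [-0.57  0.44  1.26  0.    1.44 -0.17] F [ 0.6 -1.4 -1.3] w 0.501 gf 41.0
shift cm tool [ 26.94 -23.     0.58]
scene [245.5 287.5  32.   28.  673.5]
scene [296.  99.   9.  13.  72.]
scene [370.5  52.5  14.   22.  184.5]
wrist [ 281.   327.    87.    91.  6386.5]
```

View pics/scene2.png

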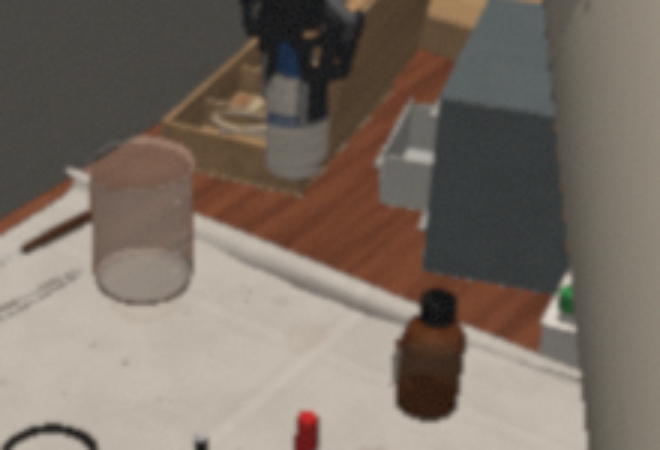

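The bottle hangs upright in the gripper (crop (297,120)), and the brown bottle is untouched. Tipping now.

Emit:
{"api": "arm_command", "payload": {"moves": [[[0.3, 0, 0, 0, -4.5, 0, 0], [0.3, 0, 0, 0, -4.5, 0, 0], [0.3, 0, 0, 0, -4.5, 0, 0], [0.3, 0, 0, 0, -4.5, 0, 0], [0.3, 0, 0, 0, -4.5, 0, 0], [0.3, 0, 0, 0, -4.5, 0, 0], [0.3, 0, 0, 0, -4.5, 0, 0], [0.3, 0, 0, 0, -4.5, 0, 0], [0.3, 0, 0, 0, -4.5, 0, 0], [0.3, 0, 0, 0, -4.5, 0, 0]]]}}

```text
time: 5.3
tcp_pos: [0.6308, -0.2607, 0.2211]
tool_rot: [2.356, 0.0, 1.175]
contact_force: [1.3, 2.0, -1.7]
grip_width: 0.504
grasp_force: 41.3
```

Emit:
{"api": "arm_command", "payload": {"moves": [[[0.3, 0, 0, 0, 0, 0, 0], [0.3, 0, 0, 0, 0, 0, 0], [0.3, 0, 0, 0, 0, 0, 0], [0.3, 0, 0, 0, 0, 0, 0], [0.3, 0, 0, 0, 0, 0, 0], [0.3, 0, 0, 0, 0, 0, 0], [0.3, 0, 0, 0, 0, 0, 0], [0.3, 0, 0, 0, 0, 0, 0], [0.3, 0, 0, 0, 0, 0, 0], [0.3, 0, 0, 0, 0, 0, 0]]]}}

```text
time: 6.13
tcp_pos: [0.6322, -0.2614, 0.2233]
tool_rot: [2.356, -0.0, 1.175]
contact_force: [-0.1, 0.7, -0.9]
grip_width: 0.498
grasp_force: 41.4
```

```bash
python3 - <<'E'
from h import *
from cell import r
p,R=st(r);print("tilt",np.degrees(np.arccos(-R.as_matrix()[2,2])))
c=r.camera("wrist")
for b in blobs(c,(95,60,20),(130,255,255),(0,0,560,420),500): print(np.round(b,1))
c=r.camera("scene");cv2.imwrite("pics/s3.png",cv2.resize(c["image"][60:230,200:420],None,fx=3,fy=3)[...,::-1])
E
```

```text
t 6.13 p [ 0.6322 -0.2614  0.2233] rpy [135.   -0.   67.3] j [-0.65 -0.02  1.99  0.43  0.44 -0.57] F [-0.1  0.7 -0.9] w 0.498 gf 41.4
tilt 44.994314274834835
[ 280.5  327.5   86.    92.  6393.5]
```

View pics/s3.png

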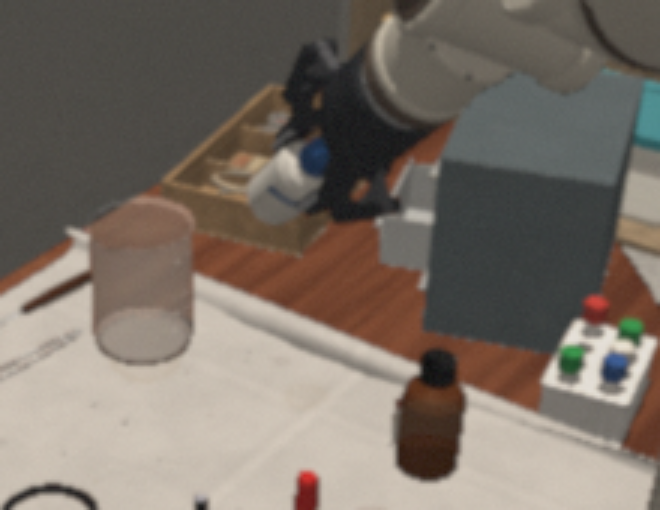

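The bottle is tipped about 45° with its cap held firmly at (315,155). Back upright.

Emit:
{"api": "arm_command", "payload": {"moves": [[[0.3, 0, 0, 0, 0, 0, 0], [0.3, 0, 0, 0, 0, 0, 0], [0.3, 0, 0, 0, 0, 0, 0], [0.3, 0, 0, 0, 5, 0, 0], [0.3, 0, 0, 0, 6.5, 0, 0], [0.3, 0, 0, 0, 7, 0, 0], [0.3, 0, 0, 0, 7, 0, 0], [0.3, 0, 0, 0, 7, 0, 0], [0.3, 0, 0, 0, 6.5, 0, 0], [0.3, 0, 0, 0, 6, 0, 0]]]}}

```text
time: 7.07
tcp_pos: [0.633, -0.2618, 0.2247]
tool_rot: [-3.139, 0.001, 1.175]
contact_force: [0.6, -0.1, -1.8]
grip_width: 0.5
grasp_force: 41.4
```

```bash
python3 - <<'E'
from h import *
from cell import r
p,R=st(r,(.5245,.0755,.2))
c=r.camera("wrist");M=c["mount"]
for uv in[(280.5,373),(280.5,327)]:
    d=M[:3,:3]@np.linalg.inv(c["mtx"])@np.array([*uv,1.]);o=M[:3,3];print(uv,o+d*(-.056-o[2])/d[2])
E
```

```text
t 7.07 p [ 0.633  -0.2618  0.2247] rpy [-179.9    0.    67.3] j [-0.57  0.45  1.26 -0.    1.44 -0.17] F [ 0.6 -0.1 -1.8] w 0.5 gf 41.4
shift cm tool [ 26.94 -23.01   2.51]
(280.5, 373) [-7.62434053e-03 -5.43672367e-05 -5.60000000e-02]
(280.5, 327) [ 8.16715631e-03 -5.49081880e-05 -5.60000000e-02]
```

```bash
python3 - <<'E'
import cv2
i=cv2.imread("pics/wrist2.png");cv2.imwrite("pics/w2c.png",cv2.resize(i[230:420,180:380],None,fx=3,fy=3))
E
```

```text
(no output)
```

View pics/w2c.png

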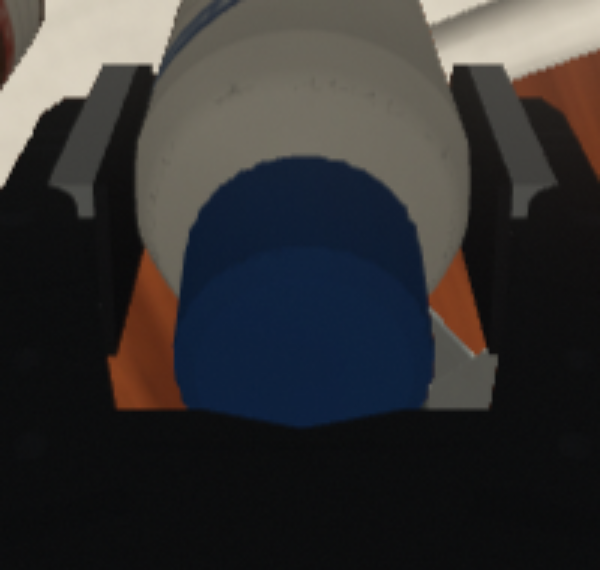

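In this crop the cap top's near rim is at row 313 and its centre near (281,348), so the bottle sits within 1 mm of the TCP axis. Moving towards the cup, stopping short to see it.

Emit:
{"api": "arm_command", "payload": {"moves": [[[0.3, 0.9, -1.15, 0.1, 0, 0, 0], [0.3, 1.9, -2.4, 0.3, 0, 0, 0], [0.3, 2.3, -2.8, 0.3, 0, 0, 0], [0.3, 2.3, -2.8, 0.3, 0, 0, 0], [0.3, 2.3, -2.8, 0.3, 0, 0, 0], [0.3, 2.3, -2.8, 0.3, 0, 0, 0], [0.3, 2.3, -2.8, 0.3, 0, 0, 0], [0.3, 2.3, -2.8, 0.3, 0, 0, 0], [0.3, 1.6, -1.9, 0.2, 0, 0, 0], [0.3, 0.7, -0.8, 0.1, 0, 0, 0]]]}}

```text
time: 7.95
tcp_pos: [0.4904, 0.0047, 0.1976]
tool_rot: [3.141, -0.001, 1.178]
contact_force: [0.5, 0.0, -1.8]
grip_width: 0.506
grasp_force: 41.6
```

```bash
sleep 0; python3 - <<'E'
from h import *
from cell import r
p,R=st(r,(.5245,.0755,.2))
c=r.camera("wrist");cv2.imwrite("pics/w4.png",c["image"][...,::-1])
p,R=st(r)
c=r.camera("wrist")
for b in blobs(c,(95,60,20),(130,255,255),(0,0,560,420),300): print(np.round(b,1),wray(c,p,R,b[:2],.026))
E
```

```text
t 7.95 p [0.4904 0.0047 0.1976] rpy [ 1.80e+02 -1.00e-01  6.75e+01] j [-0.24 -0.04  1.87  0.    1.31  0.15] F [ 0.5  0.  -1.8] w 0.506 gf 41.6
shift cm tool [ 7.84  0.44 -0.23]
t 8.0 p [0.4905 0.0049 0.1976] rpy [ 1.80e+02 -1.00e-01  6.75e+01] j [-0.24 -0.04  1.87  0.    1.31  0.15] F [ 1.4  1.3 -2.3] w 0.496 gf 41.6
[ 280.5  327.    86.    91.  6355. ] [ 0.43255148 -0.134086    0.026     ]
[ 287.    95.    75.    79.  4427.5] [0.52510108 0.07485188 0.026     ]
```

View pics/w4.png

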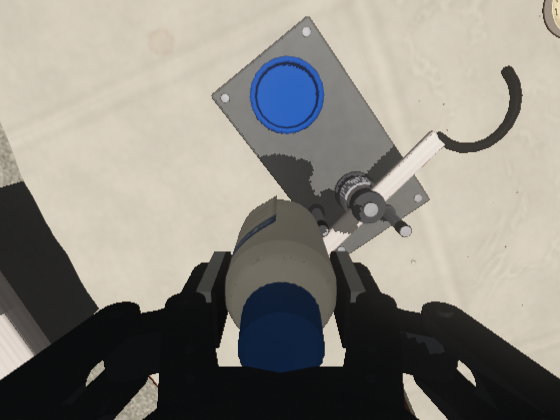

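The cup shows at (287,95), giving (0.525, 0.075), which agrees with the other views; the bottle is upright in the grip.

Emit:
{"api": "arm_command", "payload": {"moves": [[[0.3, 2.0, 0.1, 0, 0, 0, 0], [0.3, 2.9, 0.2, 0, 0, 0, 0], [0.3, 2.8, 0.2, 0, 0, 0, 0], [0.3, 0, 0, 1.6, 0, 0, 0], [0.3, 0, 0, 2.2, 0, 0, 0], [0.3, 0, 0, 2.2, 0, 0, 0], [0.3, 0, 0, 2.2, 0, 0, 0], [0.3, 0, 0, 2.0, 0, 0, 0], [0.3, 0, 0, 1.0, 0, 0, 0], [0.3, 0, 0, 0, 0, 0, 0]]]}}

```text
time: 8.88
tcp_pos: [0.5254, 0.0701, 0.0838]
tool_rot: [-3.138, 0.001, 1.174]
contact_force: [-1.0, 1.0, -2.3]
grip_width: 0.498
grasp_force: 41.5
```

```bash
python3 - <<'E'
from h import *
from cell import r
st(r,(.525,.0747,.060),np.radians(67.5))
E
```

```text
t 8.88 p [0.5254 0.0701 0.0838] rpy [-1.798e+02  1.000e-01  6.730e+01] j [-0.1   0.21  1.85 -0.    1.09  0.3 ] F [-1.   1.  -2.3] w 0.498 gf 41.5
shift cm tool [ 0.42 -0.21  2.38]
turn deg tool [-0.2  0.1 -0.2]
```

Emit:
{"api": "arm_command", "payload": {"moves": [[[0.3, 0.4, -0.2, 0, 0, 0, 0], [0.3, 0, 0, 0, 0, 0, 0], [0.3, 0, 0, 0.5, 0, 0, 0], [0.3, 0, 0, 0.5, 0, 0, 0], [0.3, 0, 0, 0.4, 0, 0, 0], [0.3, 0, 0, 0.3, 0, 0, 0], [0.3, 0, 0, 0.2, 0, 0, 0], [0.3, 0, 0, 0, 0, 0, 0], [0.3, 0, 0, 0, 0, 0, 0], [0.3, 0, 0, 0, 0, 0, 0]]]}}

```text
time: 9.72
tcp_pos: [0.5264, 0.0754, 0.0675]
tool_rot: [3.141, -0.0, 1.175]
contact_force: [0.3, -1.1, -0.7]
grip_width: 0.5
grasp_force: 41.6
```

```bash
python3 - <<'E'
from h import *
from cell import r
st(r,(.525,.0747,.060),np.radians(67.5))
E
```

```text
t 9.72 p [0.5264 0.0754 0.0675] rpy [180.   -0.   67.3] j [-0.09  0.24  1.85  0.    1.05  0.31] F [ 0.3 -1.1 -0.7] w 0.5 gf 41.6
shift cm tool [-0.12 -0.1   0.75]
turn deg tool [ 0.  -0.  -0.2]
```

Emit:
{"api": "arm_command", "payload": {"moves": [[[0.3, -0.1, -0.1, 0.2, 0, 0, 0], [0.3, 0, 0, 0.2, 0, 0, 0], [0.3, 0, 0, 0.1, 0, 0, 0], [0.3, 0, 0, 0.1, 0, 0, 0], [0.3, 0, 0, 0, 0, 0, 0], [0.3, 0, 0, 0, 0, 0, 0], [0.3, 0, 0, 0, 0, 0, 0], [0.3, 0, 0, 0, 0, 0, 0], [0.3, 0, 0, 0, 0, 0, 0], [0.3, 0, 0, 0, 0, 0, 0]]]}}

```text
time: 10.55
tcp_pos: [0.525, 0.0749, 0.0614]
tool_rot: [3.141, -0.0, 1.175]
contact_force: [0.5, -0.1, -1.1]
grip_width: 0.506
grasp_force: 41.6
```

Emit:
{"api": "arm_command", "payload": {"moves": [[[0.3, 0, 0, 0.1, 0, 0, 0], [0.3, 0, 0, 0, 0, 0, 0], [0.3, 0, 0, 0.1, 0, 0, 0], [0.3, 0, 0, 0, 0, 0, 0], [0.3, 0, 0, 0.1, 0, 0, 0], [0.3, 0, 0, 0, 0, 0, 0], [0.3, 0, 0, 0, 0, 0, 0], [0.3, 0, 0, 0, 0, 0, 0], [0.3, 0, 0, 0, 0, 0, 0], [0.3, 0, 0, 0, 0, 0, 0]]]}}

```text
time: 11.38
tcp_pos: [0.5252, 0.075, 0.0598]
tool_rot: [-3.142, -0.0, 1.176]
contact_force: [-6.0, 0.5, 11.1]
grip_width: 0.502
grasp_force: 42.7
```

Contact at the expected floor height. Release.

Emit:
{"api": "arm_command", "payload": {"moves": [[[0.3, 0, 0, -0.1, 0, 0, 0], [0.3, 0, 0, 0, 0, 0, 0], [0.55, 0, 0, 0, 0, 0, 0], [0.6, 0, 0, 0, 0, 0, 0], [0.7, 0, 0, 0, 0, 0, 0], [0.8, 0, 0, 0, 0, 0, 0], [0.8, 0, 0, 0, 0, 0, 0], [0.8, 0, 0, 0, 0, 0, 0], [0.8, 0, 0, 0, 0, 0, 0], [0.8, 0, 0, 0, 0, 0, 0]]]}}

```text
time: 12.22
tcp_pos: [0.5249, 0.0749, 0.0593]
tool_rot: [-3.142, 0.0, 1.175]
contact_force: [-0.2, 1.3, -0.1]
grip_width: 0.801
grasp_force: 0.0
```

Emit:
{"api": "arm_command", "payload": {"moves": [[[0.8, 0, 0, -0.5, 0, 0, 0], [0.8, 0, 0, -1, 0, 0, 0], [0.8, 0, 0, -2, 0, 0, 0], [0.8, 0, 0, -2.5, 0, 0, 0], [0.8, 0, 0, -2.5, 0, 0, 0], [0.8, 0, 0, -2.5, 0, 0, 0], [0.8, 0, 0, -2.5, 0, 0, 0], [0.8, 0, 0, -2.5, 0, 0, 0], [0.8, 0, 0, -1, 0, 0, 0], [0.8, 0, 0, 0, 0, 0, 0]]]}}

```text
time: 13.05
tcp_pos: [0.5269, 0.0748, 0.2332]
tool_rot: [3.135, -0.002, 1.175]
contact_force: [0.5, -0.3, -0.3]
grip_width: 0.797
grasp_force: 0.0
```

```bash
python3 - <<'E'
from h import *
from cell import r
p,R=st(r,(.4848,-.063,.24))
c=r.camera("wrist");cv2.imwrite("pics/w5.png",c["image"][...,::-1])
for b in blobs(c,(95,60,20),(130,255,255),(200,100,360,300),100): print(np.round(b,1),wray(c,p,R,b[:2],.116))
c=r.camera("scene")
for b in blobs(c,(95,100,50),(130,255,255),(200,200,300,320),25): print(np.round(b,1),ray(c,b[:2],.109))
E
```

```text
t 13.05 p [0.5269 0.0748 0.2332] rpy [ 1.796e+02 -1.000e-01  6.730e+01] j [-0.09  0.04  1.72  0.    1.37  0.31] F [ 0.5 -0.3 -0.3] w 0.797 gf 0.0
shift cm tool [-14.33   1.43  -0.7 ]
[277.5 198.   34.   37.  939. ] [0.5256964  0.07653599 0.116     ]
[278. 169.  63.  49. 891.] [0.53471466 0.09703485 0.116     ]
[246. 290.  31.  23. 174.] [0.46437646 0.14824423 0.109     ]
[245.5 255.5  12.   14.  118.5] [0.52093213 0.07719819 0.109     ]
```

View pics/w5.png

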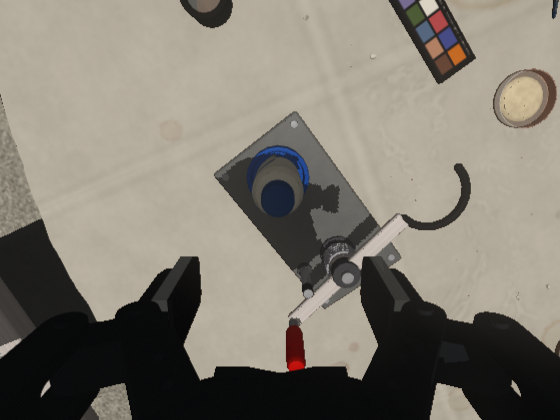

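The bottle stands in the cup with its cap at (277,198), which is on the cup axis to within 2 mm; the red handle is at (295,345). Going to the handle with the closing direction tangential.

Emit:
{"api": "arm_command", "payload": {"moves": [[[0.8, -3.5, 0.3, 0, 0, 0, 0], [0.8, -3.6, 0.4, 0, 0, 0, 0], [0.8, -3.6, 0.4, 0, 0, 0, 0], [0.8, -3.6, 0.3, 0, 0, 0, 0], [0.8, 0, 0, 0, 0, 0, 7], [0.8, 0, 0, 0, 0, 0, 7], [0.8, 0, 0, 0, 0, 0, 7], [0.8, 0, 0, 0, 0, 0, 7], [0.8, 0, 0, 0, 0, 0, 7], [0.8, 0, 0, 0, 0, 0, 7]]]}}

```text
time: 13.98
tcp_pos: [0.4815, -0.062, 0.2267]
tool_rot: [-3.138, 0.003, 0.436]
contact_force: [-0.2, -1.3, -0.6]
grip_width: 0.802
grasp_force: 0.0
```

```bash
python3 - <<'E'
from h import *
from cell import r
p,R=st(r,(.4848,-.063,.083),np.radians(23.3))
c=r.camera("wrist")
for b in blobs(c,(0,120,60),(8,255,255),(150,50,420,420),60): print(np.round(b,1),wray(c,p,R,b[:2],.12))
E
```

```text
t 13.98 p [ 0.4815 -0.062   0.2267] rpy [-179.8    0.2   25. ] j [-0.38 -0.07  1.84  0.    1.37  0.76] F [-0.2 -1.3 -0.6] w 0.802 gf 0.0
shift cm tool [ 0.31  0.28 14.37]
turn deg tool [-0.2  0.2  1.7]
[282.5 195.   22.   33.  532.5] [ 0.48707218 -0.06099288  0.12      ]
```

Emit:
{"api": "arm_command", "payload": {"moves": [[[0.8, 0.3, 0.25, 0, 0, 0, 1.7], [0.8, 0, 0, 2.0, 0, 0, 0], [0.8, 0, 0, 2.6, 0, 0, 0], [0.8, 0, 0, 2.6, 0, 0, 0], [0.8, 0, 0, 2.6, 0, 0, 0], [0.8, 0, 0, 2.6, 0, 0, 0], [0.8, 0, 0, 1.8, 0, 0, 0], [0.5, 0, 0, 0, 0, 0, 0], [0.3, 0, 0, 0, 0, 0, 0], [0, 0, 0, 0, 0, 0, 0]]]}}

```text
time: 14.87
tcp_pos: [0.4869, -0.0635, 0.0878]
tool_rot: [3.141, -0.0, 0.414]
contact_force: [1.3, 0.8, -0.1]
grip_width: 0.383
grasp_force: 0.0
```

Emit:
{"api": "arm_command", "payload": {"moves": [[[0, 0, 0, 0, 0, 0, 0], [0, 0, 0, 0, 0, 0, 0], [0, 0, 0, 0, 0, 0, 0], [0, 0, 0, 0, 0, 0, 0], [0, 0, 0, 0, 0, 0, 0], [0, 0, 0, 0, 0, 0, 0], [0, 0, 0, 0, 0, 0, 0], [0, 0, 0, 0, 0, 0, 0], [0, 0, 0, 0, 0, 0, 0], [0, 0, 0, 0, 0, 0, 0]]]}}

```text
time: 15.7
tcp_pos: [0.4874, -0.0637, 0.0888]
tool_rot: [3.14, -0.002, 0.413]
contact_force: [-2.0, 0.5, 6.4]
grip_width: 0.186
grasp_force: 39.4
```

```bash
python3 - <<'E'
from h import *
from cell import r
p,R=st(r)
E
```

```text
t 15.7 p [ 0.4874 -0.0637  0.0888] rpy [ 1.799e+02 -1.000e-01  2.370e+01] j [-0.38  0.11  1.96  0.    1.08  0.78] F [-2.   0.5  6.4] w 0.186 gf 39.4
```

Emit:
{"api": "arm_command", "payload": {"moves": [[[0, 0.02, 0.52, 0, 0, 0, -4], [0, 0.02, 0.52, 0, 0, 0, -4], [0, 0.02, 0.52, 0, 0, 0, -4], [0, 0.02, 0.52, 0, 0, 0, -4], [0, 0.02, 0.52, 0, 0, 0, -4], [0, 0.02, 0.52, 0, 0, 0, -4], [0, 0.02, 0.52, 0, 0, 0, -4], [0, 0.02, 0.52, 0, 0, 0, -4], [0, 0.02, 0.52, 0, 0, 0, -4], [0, 0, 0, 0, 0, 0, 0]]]}}

```text
time: 16.53
tcp_pos: [0.519, -0.0963, 0.0887]
tool_rot: [3.14, -0.004, 1.044]
contact_force: [0.3, 9.2, 7.8]
grip_width: 0.183
grasp_force: 39.7
```

```bash
cat > k.py <<'E'
from h import *
from cell import r
p,R=st(r)
pv=np.array([.5520,-.0320]);v=p[:2]-pv
print("radius",np.linalg.norm(v),"tail angle",np.degrees(np.arctan2(v[1],v[0])))
t=np.array([.525+0,.0749])+.185*np.array([.2457,-.969]);print("final",t,"shift",100*R.inv().apply(np.array([*t,p[2]])-p))
E
python3 k.py
```

```text
t 16.53 p [ 0.519  -0.0963  0.0887] rpy [179.9  -0.2  59.8] j [-0.41  0.2   1.86  0.    1.09  0.11] F [0.3 9.2 7.8] w 0.183 gf 39.7
radius 0.07225768122318221 tail angle -117.15447373465561
final [ 0.5704545 -0.104365 ] shift [1.89005369 4.85095863 0.01343578]
```

Emit:
{"api": "arm_command", "payload": {"moves": [[[0, 0.02, 0.52, 0, 0, 0, -4], [0, 0.02, 0.52, 0, 0, 0, -4], [0, 0.02, 0.52, 0, 0, 0, -4], [0, 0.02, 0.52, 0, 0, 0, -4], [0, 0.02, 0.52, 0, 0, 0, -4], [0, 0.02, 0.52, 0, 0, 0, -4], [0, 0.02, 0.52, 0, 0, 0, -4], [0, 0.02, 0.52, 0, 0, 0, -4], [0, 0.02, 0.52, 0, 0, 0, -4], [0, 0, 0, 0, 0, 0, 0]]]}}

```text
time: 17.37
tcp_pos: [0.5627, -0.104, 0.0886]
tool_rot: [-3.141, -0.006, 1.673]
contact_force: [-5.8, 12.8, 11.6]
grip_width: 0.185
grasp_force: 40.2
```

```bash
python3 k.py
```

```text
t 17.37 p [ 0.5627 -0.104   0.0886] rpy [-180.    -0.3   95.8] j [-0.4   0.3   1.72  0.01  1.12 -0.5 ] F [-5.8 12.8 11.6] w 0.185 gf 40.2
radius 0.07279266015803257 tail angle -81.5607002859168
final [ 0.5704545 -0.104365 ] shift [-0.11483778  0.7694467  -0.00085876]
```

Emit:
{"api": "arm_command", "payload": {"moves": [[[0, 0.05, 0.4, 0, 0, 0, -3], [0, 0.05, 0.4, 0, 0, 0, -3], [0, 0.02, 0.2, 0, 0, 0, -2], [0, 0, 0.2, 0, 0, 0, 0], [0, 0, 0, 0, 0, 0, 0], [0, 0, 0, 0, 0, 0, 0], [0, 0, 0, 0, 0, 0, 0], [0, 0, 0, 0, 0, 0, 0], [0, 0, 0, 0, 0, 0, 0], [0, 0, 0, 0, 0, 0, 0]]]}}

```text
time: 18.2
tcp_pos: [0.5719, -0.1022, 0.0886]
tool_rot: [-3.137, -0.005, 1.809]
contact_force: [-14.4, 8.1, 16.5]
grip_width: 0.187
grasp_force: 40.8
```

```bash
python3 k.py
```

```text
t 18.2 p [ 0.5719 -0.1022  0.0886] rpy [-179.7   -0.3  103.6] j [-0.39  0.33  1.69  0.    1.13 -0.62] F [-14.4   8.1  16.5] w 0.187 gf 40.8
radius 0.07292488939685048 tail angle -74.20490384761013
final [ 0.5704545 -0.104365 ] shift [-1.80247943e-01 -1.87366883e-01 -9.31705775e-05]
```

Emit:
{"api": "arm_command", "payload": {"moves": [[[0, 0, 0.2, 0, 0, 0, 0], [0, 0, 0.1, 0, 0, 0, 0], [0, 0, 0, 0, 0, 0, 0], [0, 0, 0, 0, 0, 0, 0], [0, 0, 0, 0, 0, 0, 0], [0, 0, 0, 0, 0, 0, 0], [0, 0, 0, 0, 0, 0, 0], [0, 0, 0, 0, 0, 0, 0], [0, 0, 0, 0, 0, 0, 0], [0, 0, 0, 0, 0, 0, 0]]]}}

```text
time: 19.03
tcp_pos: [0.5724, -0.102, 0.0885]
tool_rot: [-3.131, -0.006, 1.809]
contact_force: [-24.7, 6.7, 21.8]
grip_width: 0.19
grasp_force: 42.7
```

```bash
python3 k.py; python3 - <<'E'
from h import *
from cell import r
a=r.camera("scene")["image"][190:330,190:370];b=r.camera("top")["image"][140:280,170:390]
f=lambda i:cv2.resize(i,(400,int(400*i.shape[0]/i.shape[1])),interpolation=2)
a,b=f(a),f(b);h=min(len(a),len(b));cv2.imwrite("pics/end.png",np.hstack([a[:h],b[:h]])[...,::-1])
c=r.camera("scene")
for q in blobs(c,(95,100,50),(130,255,255),(200,200,300,320),25): print(np.round(q,1),ray(c,q[:2],.109))
E
```

```text
t 19.03 p [ 0.5724 -0.102   0.0885] rpy [-179.4   -0.4  103.7] j [-0.38  0.33  1.69 -0.    1.13 -0.62] F [-24.7   6.7  21.8] w 0.19 gf 42.7
radius 0.07294503760039707 tail angle -73.74381272899016
final [ 0.5704545 -0.104365 ] shift [-0.18054556 -0.24618217  0.00149436]
[246. 291.  31.  19. 176.] [0.46288211 0.15016226 0.109     ]
[245.  255.   11.   15.  122.5] [0.52257522 0.07663678 0.109     ]
```

View pics/end.png

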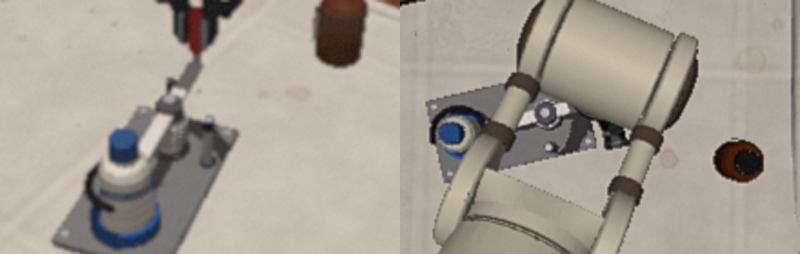

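The picture shows the yoke closed round the upright bottle (left, (125,190)), and the brown bottle in place. The extra 3 mm push only raised the force, so the keeper is at its stop.

```bash
python3 -c "
from cell import r
print(r.finish_job())"
```

```text
the job is handed in; nothing more can be done
None
```

The job is handed in; no verdict came back. The white bottle was tipped to 45° and stands let go in the blue cup, the keeper is held at its stop with the yoke round the bottle, and the brown bottle was left alone.

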